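Screw home a router-table insert ring with the pin spanner

ROBOT

A 6-joint arm with a two-finger parallel gripper is mounted at the origin on a cart in front of the work surface, level with it; the furniture and walls round the work are solid. World frame = base frame: x ahead of the robot, y to its left, z up, the work surface at z = 0. Lengths are in m, angles in rad, forces in N, time in s.
With the tool pointing down it reaches from about 0.4 to 0.825 m from the base axis. Payload 7 kg.
Tool frame: the origin (TCP) lies at the very end of the fingers, on their centre line; the grasp point (between the pads) lies arm.hold_point_z behind it (arm.hold_point_z is the distance from the TCP to the grasp point, in m); z points along the fingers, y is the line along which they close (so a half turn about z gives the same grasp; the last joint's range is limited). The gripper opens to 88 mm and grips with 3 to 60 N. Pads are 19 mm wide; open, the fingers measure 130 mm over their backs; the gripper's body (78 mm by 193 mm) begins 47 mm behind the grasp point.
Start: joints at [-0.939, 0.359, 0.012, 0, -1.224, -0.288], TCP at [0.227, -0.635, 0.227] pointing down, gripper open.
Joint ranges: [-3.07, 3.07], [-1.43, 2.12], [-1.02, 1.25], [-3.03, 1.67], [-3.05, -0], [-3.03, 3.03]. Speed limits (rad/s): [2.39, 2.39, 3.01, 3.14, 3.14, 3.14].

INTERFACE

Orientations are given as [roll, pitch, yaw] about the fixed x, y, z axes, in that order (R = Rz(yaw) Ry(pitch) Rx(roll)).
In Python, from station import arm, grab_frame, camera_params gives the robot as it stands (arm), with the cameras as plain functions.
- The arm moves only by the shell command python3 nudge.py 'ROWS' [FORCE]. ROWS is a JSON object with one list for each field, all of the same length, 1 to 20, a row being the entries at one place: aperture (the finger opening in m), dx, dy, dz (the shift in normalised numbers (1 is 0.6 m)), twist (a turn about the tool's z in a scale on which 1.0 is 120 degrees); each row is the pose to reach, as a shift and turn from the pose commanded when the command began, along the tool's axes at that moment; what a row does not reach only later rows make up. A row lasts 1/12 s, in which the tool goes at most 0.0417 m and 0.125 rad, less where a joint would pass 70% of its speed; a pose out of reach is approached as far as the arm can. The fingers move at their own pace and stop on an object; FORCE is the grip in N (left out, the last holds). Time passes only in rows, so rows that do not move let the fingers close. It prints the time, the measured TCP pose, the force, the opening and the grip force at its end. Shift and turn numbers lie between -1 and 1, and a call with a number outside is refused. Input that does not fit is refused with a message, and nothing moves.
- arm.get_state(): the state, without advancing time (a new reading comes with each control period).
- grab_frame(name): name is "scene" or "side" or "wrist"; returns the picture (400x640x3 uint8, red, green, blue); there is no depth.
- camera_params(name): a dict with "fx", "fy", "cx", "cy" (pixels), "T" (4x4, takes a point from camera to world coordinates); the wrist camera has in their place "hand_eye" (4x4, takes a point from camera to tool coordinates, whose origin is the TCP and whose axes are the flange's). Camera axes: x right, y down, z forward; pixel columns grow to the right and rows downward; lengths in m; the calibration is good to about 2 mm. A picture is of the moment at which its call begins: read the wrist's pose just before it. camera_params takes no time and is no camera call.
- arm.job_done(): hands the job in; it is judged then, once.
The state is a dict: "t": time; "q": joint angles; "qd": joint speeds; "joint_efforts": joint torques, N m; "eef_pos": TCP position; "ee_rot": TCP orientation; "force": force on the tool from outside, world axes, zero at the start; "moment": the same for the moment, N m; "width": finger opening in m; "gripper_force": force on a finger pad.
Only numpy, scipy, OpenCV 4.12 (cv2) and the standard library are available. Lean on these libraries where they do the work, as an engineer would, in place of code of your own. Each camera call takes 0.05 s, during which the arm holds its last target. There are 200 camera calls.

TASK

The insert ring in the router-table plate has been started but not screwed home, so it stands proud of the plate. Pick up the two-pin spanner from its offcut, find the ring's two holes with the pins, push them fully in, and turn the ring clockwise (seen from above) with the spanner until it stops, fully home and flush with the plate. Then lift the spanner out and lay it level across the offcut again, leaving the spare ring, the nail jar and the tape measure alone.

Things in the scene. Friction and masses are not known exactly. Their poses are not given: they have to be found in the camera images.
- router_plate: Router-table top, fixed on the bench: plywood panel 260 x 290 mm on bearers, with a dark metal plate 180 x 220 mm let in flush; its top face is 56 mm above the bench. Origin: at the plate's top face, on the axis of the insert ring and of the 99 mm round opening that holds it; z up, x towards the back of the table, y to its left.
- insert_ring: Aluminium ring in the plate's opening: 98 mm across, 8 mm thick, 40 mm bore, with two 10 mm through holes for the spanner, each 36 mm from its axis (72 mm apart). Origin: on its axis, at its top face. The reading rises and sinks with the ring but does NOT turn with it: where the holes point is not reported and must be seen or felt. Stiff: turning it takes about 0.35 N m; it stays where it is left.
- seat (a point): Middle of the plate's opening, level with the plate's top; axes as the plate's. Here the ring screws down on a steep thread: 5 mm per radian clockwise, to a hard stop where it is flush. It starts 0.5 to 1.2 rad short of that (2.5 to 6 mm proud); its line of holes starts 0.15 to 1.55 rad counter-clockwise (from above) of the plate's y axis, in no fixed relation to the stop.
- spanner: Two-pin spanner, 110 to 225 g: steel bar 94 x 22 x 6 mm along its y axis; two 7 mm round pins at y = +-36 mm, 9 mm long, pointing down (-z), the last 4 mm tapering to 4 mm. On the bar a black grip 62 mm long (y), 20 mm thick (x), 6 to 42 mm above the bar's underside: grip it across its thickness. Same turned by half a turn. Origin: middle of the bar's underside; z up.
- pin_tips (a point): The point midway between the spanner's two pin tips, 9 mm below the spanner's origin; axes as the spanner's.
- block: Sawn wooden offcut fixed on the bench, 45 mm (x) by 101 mm (y), 22 mm high. Origin: the centre of its underside. At the start the spanner lies level across it, the bar on the offcut's top along the offcut's x axis (within 0.12 rad), one pin hanging down on either side of it.
- spare_ring: Spare insert ring lying on the bench, like the one in the plate but with a 56 mm bore; loose. Origin: the centre of its underside. Leave alone.
- nail_jar: Lidded glass jar of nails standing on the bench, 68 mm wide, 84 mm high; loose. Origin: the centre of its underside. Leave alone.
- tape_measure: Pocket tape measure standing on the bench, 35 x 91 x 64 mm; loose. Origin: the middle of its underside. Leave alone.

How it is judged:
By the outcome, as a careful person would: the job done as asked, in the order asked, and still so for the second after the job is handed in, with the robot touching nothing.
It also fails if it takes over 72 s, if anything falls off the work surface, if the arm or the gripper's body presses on something with over 40 N, if the wrist force passes 120 N, or if a joint passes its speed limit or range.

## Working session

There is one attempt and no reset: what is moved stays moved. The work goes in short steps, Python scripts to look and compute and a shell command to move; the robot and the scene stay as the last step left them, time stands still between calls to the robot, and variables do not carry over. Pictures are saved under pics/ and viewed, at most 10 in all, crops included, and the job is handed in when it is done.

```bash
ls; mkdir -p pics
python3 - <<'E'
from station import arm, grab_frame, camera_params
import cv2,numpy as np
s=arm.get_state();print(s['t'],s['eef_pos'],s['ee_rot'],s['width'],s['force'],arm.hold_point_z)
for n in ['scene','side']:
    im=grab_frame(n);cv2.imwrite(f'pics/{n}0.png',im[:,:,::-1])
    p=camera_params(n);print(n,p)
im=grab_frame('wrist');cv2.imwrite('pics/wrist0.png',im[:,:,::-1]);print(camera_params('wrist'))
E
```

```text
nudge.py
pics
station.py
0.0 [ 0.22732455 -0.63504163  0.22563946] [ 3.13994298e+00 -1.54006068e-04 -2.79789724e+00] 0.08793924438850365 [ 0.86392507 -0.07031785  0.54036569] 0.0188
scene {'fx': 414.0775955005265, 'fy': 414.0775955005265, 'cx': 318.6663759252727, 'cy': 199.84776575466552, 'T': array([[-0.49930427, -0.38839965,  0.774494  , -0.37738646],
       [-0.86636434,  0.21308539, -0.45167184,  0.65953361],
       [ 0.01039583, -0.89651566, -0.44289005,  0.57908699],
       [ 0.        ,  0.        ,  0.        ,  1.        ]])}
side {'fx': 419.35238041830866, 'fy': 419.35238041830866, 'cx': 325.24206077807486, 'cy': 199.44844856420573, 'T': array([[ 0.99892247, -0.03668832,  0.02842295,  0.49521738],
       [-0.0436119 , -0.53262189,  0.84522892, -0.78067581],
       [-0.01587135, -0.84555774, -0.53364802,  0.63131142],
       [ 0.        ,  0.        ,  0.        ,  1.        ]])}
{'fx': 359.8090437586181, 'fy': 359.8090437586181, 'cx': 316.05492489880464, 'cy': 201.17660945074297, 'hand_eye': array([[ 1.57633568e-04, -9.63812438e-01, -2.66581245e-01,
         7.20795058e-02],
       [ 9.99997684e-01,  7.24148041e-04, -2.02681057e-03,
         5.82627316e-04],
       [ 2.14650952e-03, -2.66580308e-01,  9.63810319e-01,
        -1.57941504e-01],
       [ 0.00000000e+00,  0.00000000e+00,  0.00000000e+00,
         1.00000000e+00]])}
```

View pics/scene0.png

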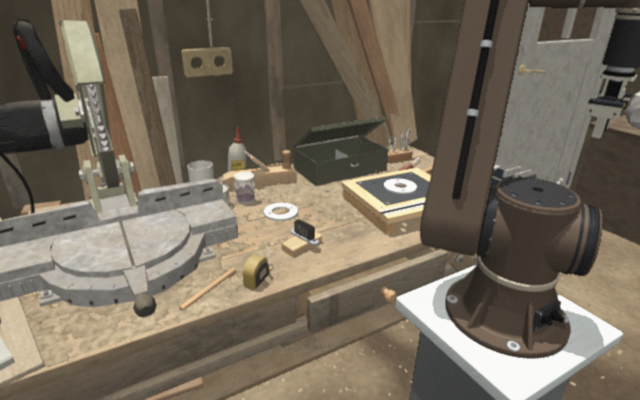

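View pics/side0.png

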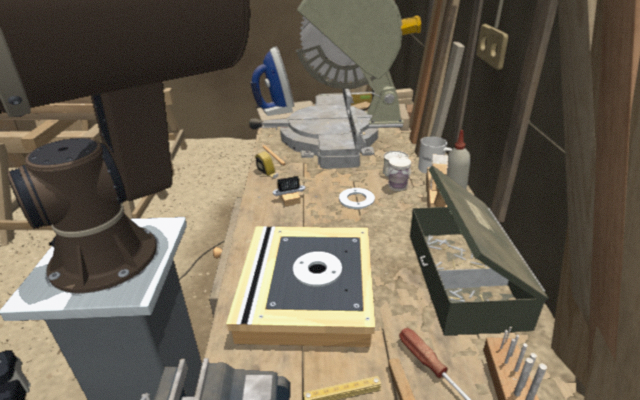

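The scene picture shows the spanner on its offcut at (303,232) and the plate ring at (401,186). The side picture shows the spanner at (290,187), the ring at (317,268), the spare ring at (357,198), the tape at (264,162) and the jar at (399,170).

```bash
cat > h.py <<'E'
import numpy as np,cv2
from station import arm, grab_frame, camera_params
from scipy.spatial.transform import Rotation as R
def cam(n,s=None):
    p=camera_params(n)
    if n=='wrist':
        s=s or arm.get_state()
        W=np.eye(4);W[:3,:3]=R.from_euler('xyz',s['ee_rot']).as_matrix();W[:3,3]=s['eef_pos'];p['T']=W@p['hand_eye']
    return p
def ray(p,u,v):
    d=p['T'][:3,:3]@np.array([(u-p['cx'])/p['fx'],(v-p['cy'])/p['fy'],1]);return p['T'][:3,3],d
def onz(p,u,v,z):
    o,d=ray(p,u,v);return o+d*(z-o[2])/d[2]
def two(p,a,q,b):
    o1,d1=ray(p,*a);o2,d2=ray(q,*b)
    t=np.linalg.lstsq(np.c_[d1,-d2],o2-o1,rcond=None)[0]
    x,y=o1+t[0]*d1,o2+t[1]*d2;return (x+y)/2,np.linalg.norm(x-y)
def totool(v,s=None):
    s=s or arm.get_state();return R.from_euler('xyz',s['ee_rot']).as_matrix().T@np.array(v)
E
python3 - <<'E'
from h import *
P,S=cam('scene'),cam('side')
for n,a,b in [('ring',(401,186),(317,268)),('spanner',(303,231),(290,184)),('spare',(281,211),(357,198)),('tape',(257,271),(264,162)),('jar',(245,188),(399,170))]:
    print(n,two(P,a,S,b), onz(S,*b,0.03))
a=cv2.imread('pics/scene0.png')[195:275,240:340];b=cv2.imread('pics/side0.png')[165:215,240:340];c=cv2.imread('pics/side0.png')[235:300,267:367]
f=lambda i:cv2.resize(i,(400,300),interpolation=cv2.INTER_CUBIC)
k=lambda i:cv2.resize(i,None,fx=4,fy=4,interpolation=cv2.INTER_CUBIC)
g=[k(a),k(b),k(c)]
cv2.imwrite('pics/crop0.png',np.vstack([np.hstack([g[0][:300],np.vstack([g[1],np.zeros((100,400,3),np.uint8)])]),np.hstack([g[2],np.zeros_like(g[2])])]))
E
```

```text
ring (array([ 0.49568342, -0.1381097 ,  0.06037564]), np.float64(0.005244935106588519)) [ 0.49771771 -0.10105405  0.03      ]
spanner (array([0.43000476, 0.23589987, 0.04234912]), np.float64(0.005366129162584897)) [0.43021769 0.26139269 0.03      ]
spare (array([0.61676325, 0.20952091, 0.00576429]), np.float64(0.0027311109186255117)) [0.61300752 0.17314631 0.03      ]
tape (array([0.34335921, 0.39796674, 0.03113125]), np.float64(0.006275589108735545)) [0.34458916 0.40548215 0.03      ]
jar (array([0.74163773, 0.27422744, 0.04966574]), np.float64(0.01319855068537234)) [0.75574602 0.32216744 0.03      ]
```

View pics/crop0.png

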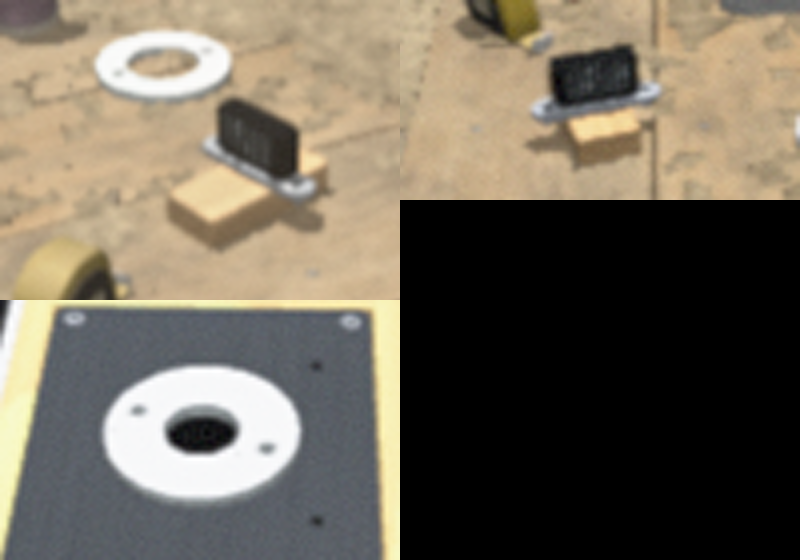

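The crop gives the ring's holes in the side picture at about (301.5,262.5) and (333.5,272). The spanner's bar lies roughly along world x.

Run:
```python
from h import *
P,S=cam('scene'),cam('side')
a,b=onz(S,301.5,262.5,.06),onz(S,333.5,272,.06);print(a,b,np.linalg.norm(a-b),np.arctan2(*(b-a)[1::-1]))
# bar ends: side crop ends (540,112),(652,92) ; scene crop ends (210,145),(308,190)
z=.025
e=[onz(S,240+(u-400)/4,165+v/4,z) for u,v in[(533,112),(660,92)]];print(e,np.arctan2(*(e[1]-e[0])[1::-1]))
e=[onz(P,240+u/4,195+v/4,z) for u,v in[(205,145),(315,190)]];print(e,np.arctan2(*(e[0]-e[1])[1::-1]))
s=arm.get_state();print(totool(np.array([.43,.236,.2])-s['eef_pos']))
```

```text
[ 0.46608544 -0.11609166  0.06      ] [ 0.53027839 -0.14891771  0.06      ] 0.07209913130267939 -0.4726985024658521
[array([0.384329  , 0.22325371, 0.025     ]), array([0.47286625, 0.24436667, 0.025     ])] 0.23409230794384245
[array([0.46538514, 0.24995339, 0.025     ]), array([0.38286742, 0.21449304, 0.025     ])] 0.40587022812943363
[-0.48432142  0.7518815   0.02674275]
```

Careful with the scale: shifts go in shares of 0.6 m and turns go in shares of 120 degrees. That gives: -0.424 m / 0.6 = -0.7067, 0.376 m / 0.6 = 0.6267, -1.75 rad / 2.0944 = -0.8356.

```bash
python3 nudge.py '{"aperture":[0.07,0.07,0.07,0.07,0.07,0.07,0.07,0.07,0.07,0.07,0.07,0.07,0.07,0.07,0.07,0.07],"dx":[-0.7067,-0.7067,-0.7067,-0.7067,-0.7067,-0.7067,-0.7067,-0.7067,-0.7067,-0.7067,-0.7067,-0.7067,-0.7067,-0.7067,-0.7067,-0.7067],"dy":[0.6267,0.6267,0.6267,0.6267,0.6267,0.6267,0.6267,0.6267,0.6267,0.6267,0.6267,0.6267,0.6267,0.6267,0.6267,0.6267],"dz":[0,0,0,0,0,0,0,0,0,0,0,0,0,0,0,0],"twist":[-0.8356,-0.8356,-0.8356,-0.8356,-0.8356,-0.8356,-0.8356,-0.8356,-0.8356,-0.8356,-0.8356,-0.8356,-0.8356,-0.8356,-0.8356,-0.8356]}' 40
cat > ringlook.py <<'E'
import sys
from h import *
s=arm.get_state();p=cam('wrist',s);im=grab_frame('wrist');cv2.imwrite(f'pics/{sys.argv[1]}.png',im[:,:,::-1])
print(s['t'],s['eef_pos'],s['ee_rot'],s['q'])
E
python3 ringlook.py w1
python3 - <<'E'
from h import *
s=arm.get_state();print(totool(np.array([.43,.236,.2])-s['eef_pos']))
E
```

```text
t: 1.48
eef_pos: [0.5003, -0.1373, 0.2262]
ee_rot: [3.141, 0.0, -1.046]
force: [-1.6, -0.7, 0.6]
width: 0.0702
gripper_force: 0.0
1.4833 [ 0.50029341 -0.13725492  0.22622878] [ 3.14099080e+00  3.79077518e-04 -1.04560884e+00] [ 1.10858064e-01  1.01253188e-01 -3.28195637e-01 -1.15129765e-04
 -1.14205104e+00  4.14377441e-01]
[-0.35896595 -0.12644232  0.0263069 ]
```

View pics/w1.png

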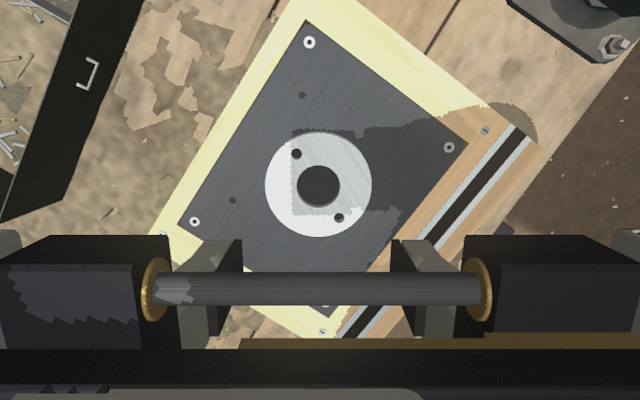

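The wrist picture shows the ring centred at about (318,184) with holes near (296,154) and (339,218). Now I'll measure those precisely and move on to the spanner.

```bash
python3 - <<'E'
from h import *
s=arm.get_state();p=cam('wrist',s)
g=cv2.imread('pics/w1.png',0)
W=[]
for u,v in[(296,154),(339,218)]:
    r=g[v-9:v+10,u-9:u+10].astype(float);w=np.clip(np.median(r)-40-r,0,None);n,l,st,c=cv2.connectedComponentsWithStats((w>0).astype(np.uint8))
    i=1+np.argmax(st[1:,4]);c=c[i]+[u-9,v-9];W.append(onz(p,*c,.06));print(c,st[i,4],W[-1])
d=W[1]-W[0];print('mid',sum(W)/2,'len',np.linalg.norm(d),'ang',np.arctan2(d[1],d[0]))
# bore (bottom/upper edge)
E
python3 nudge.py '{"aperture":[0.07,0.07,0.07,0.07,0.07,0.07,0.07,0.07,0.07,0.07,0.07,0.07],"dx":[-0.5983,-0.5983,-0.5983,-0.5983,-0.5983,-0.5983,-0.5983,-0.5983,-0.5983,-0.5983,-0.5983,-0.5983],"dy":[-0.21,-0.21,-0.21,-0.21,-0.21,-0.21,-0.21,-0.21,-0.21,-0.21,-0.21,-0.21],"dz":[0,0,0,0,0,0,0,0,0,0,0,0],"twist":[-0.6446,-0.6446,-0.6446,-0.6446,-0.6446,-0.6446,-0.6446,-0.6446,-0.6446,-0.6446,-0.6446,-0.6446]}'
python3 ringlook.py w2
```

```text
[296.        153.6122449] 98 [ 0.52830995 -0.15239388  0.06      ]
[338.59756098 217.31707317] 82 [ 0.4640659 -0.1198527  0.06     ]
mid [ 0.49618793 -0.13612329  0.06      ] len 0.0720154624938903 ang 2.672739153973022
t: 2.53
eef_pos: [0.4297, 0.235, 0.2263]
ee_rot: [3.141, 0.001, 0.306]
force: [1.0, -0.2, -0.3]
width: 0.0704
gripper_force: 0.0
2.5333 [0.4296828  0.23502266 0.22633268] [3.14125740e+00 5.90361274e-04 3.05516417e-01] [ 9.02859902e-01  5.06001864e-02 -3.84114471e-01 -6.04571669e-05
 -1.13675836e+00  9.73478383e-01]
```

View pics/w2.png

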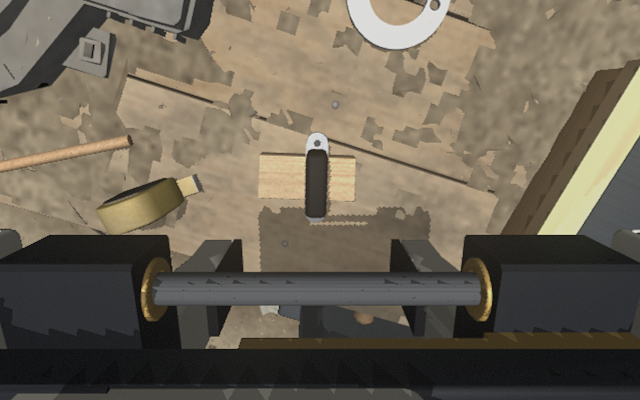

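The wrist picture shows the spanner over the offcut with its black grip at columns 305–328, rows 149–218. It is nearly aligned with the tool, and the tape measure is clear at the left.

Run:
```python
from h import *
s=arm.get_state();p=cam('wrist',s)
im=cv2.imread('pics/w2.png')
roi=np.zeros(im.shape[:2],np.uint8);roi[140:224,296:336]=1
m=((im.max(2)<85)&(roi>0)).astype(np.uint8)
n,l,st,c=cv2.connectedComponentsWithStats(m);i=1+np.argmax(st[1:,4]);print(st[i],c[i])
ys,xs=np.where(l==i)
for z in(.064,):
    W=np.array([onz(p,x,y,z) for x,y in zip(xs,ys)])[:,:2]
    r=cv2.minAreaRect((W*1000).astype(np.float32));print(r)
    print([np.round(b) for b in cv2.boxPoints(r)])
    mu=W.mean(0);u,_,vt=np.linalg.svd(W-mu,full_matrices=False);print(mu,np.arctan2(vt[0,1],vt[0,0])%np.pi)
# bar, light steel
hsv=cv2.cvtColor(im,cv2.COLOR_BGR2HSV)
b=((hsv[:,:,1]<40)&(hsv[:,:,2]>120)&(cv2.dilate(roi,np.ones((9,9)))>0)).astype(np.uint8);b[:,:302]=0;b[:,334:]=0
ys,xs=np.where(b);print('bar',xs.min(),xs.max(),ys.min(),ys.max())
t,bt=onz(p,xs[ys<ys.min()+2].mean(),ys.min(),.028),onz(p,xs[ys>ys.max()-2].mean(),ys.max(),.028);print(t,bt,np.linalg.norm(t-bt),(t+bt)/2)
# block edges at top z=.022 (hue)
print([onz(p,u,v,.022) for u,v in[(259,152),(259,199),(355,156),(355,202)]])
# pin head
print('cmd',s['eef_pos'])
```

```text
[ 305  149   23   69 1411] [315.92700213 183.26506024]
((428.9638977050781, 234.33290100097656), (63.454246520996094, 19.5992431640625), 15.917551040649414)
[array([396., 235.], dtype=float32), array([401., 216.], dtype=float32), array([462., 234.], dtype=float32), array([457., 252.], dtype=float32)]
[0.42932939 0.23436456] 0.27356336669762005
bar 305 328 136 222
[0.46740626 0.24515783 0.028     ] [0.38212854 0.22076355 0.028     ] 0.08869819192738176 [0.4247674  0.23296069 0.028     ]
[array([0.43460729, 0.29582993, 0.022     ]), array([0.3872028 , 0.28338515, 0.022     ]), array([0.45919386, 0.2021823 , 0.022     ]), array([0.41352748, 0.18666801, 0.022     ])]
cmd [0.42981765 0.23456024 0.22641122]
```

Scaled: 0.195 m / 0.6 = 0.325, 0.18 m / 0.6 = 0.3, 0.03 rad / 2.0944 = 0.0143.

```bash
python3 nudge.py '{"aperture":[0.07,0.06,0.06,0.06,0.06,0.05,0.05,0,0,0,0,0,0],"dx":[-0.0017,-0.0017,-0.0017,-0.0017,-0.0017,-0.0017,-0.0017,-0.0017,-0.0017,-0.0017,-0.0017,-0.0017,-0.0017],"dy":[0,0,0,0,0,0,0,0,0,0,0,0,0],"dz":[0.0667,0.1333,0.2,0.2583,0.3,0.325,0.325,0.325,0.325,0.325,0.325,0.325,0.325],"twist":[0.0143,0.0143,0.0143,0.0143,0.0143,0.0143,0.0143,0.0143,0.0143,0.0143,0.0143,0.0143,0.0143]}' 50; python3 nudge.py '{"aperture":[0,0],"dx":[0,0],"dy":[0,0],"dz":[0,0],"twist":[0,0]}'
```

```text
t: 3.67
eef_pos: [0.4292, 0.2354, 0.0325]
ee_rot: [-3.141, -0.001, 0.272]
force: [-2.0, -0.4, 6.6]
width: 0.02
gripper_force: 50.0
t: 3.83
eef_pos: [0.4292, 0.2354, 0.0325]
ee_rot: [-3.141, -0.001, 0.273]
force: [-1.3, -1.6, 8.4]
width: 0.02
gripper_force: 50.0
```

Scaled: 0.3755 m / 0.6 = 0.6258, -0.1 m / 0.6 = -0.1667, 0.742 rad / 2.0944 = 0.3543.

```bash
python3 nudge.py '{"aperture":[0,0,0,0,0,0,0,0,0,0,0,0,0,0,0],"dx":[0,0,0,-0.06,-0.06,-0.06,-0.06,-0.06,-0.06,-0.06,-0.06,-0.06,-0.06,-0.06,-0.06],"dy":[0,0,0.0333,0.6258,0.6258,0.6258,0.6258,0.6258,0.6258,0.6258,0.6258,0.6258,0.6258,0.6258,0.6258],"dz":[-0.05,-0.1167,-0.1667,-0.1667,-0.1667,-0.1667,-0.1667,-0.1667,-0.1667,-0.1667,-0.1667,-0.1667,-0.1667,-0.1667,-0.1667],"twist":[0,0,0,0.3543,0.3543,0.3543,0.3543,0.3543,0.3543,0.3543,0.3543,0.3543,0.3543,0.3543,0.3543]}' 50
python3 ringlook.py w3
python3 - <<'E'
from h import *
a=grab_frame('side');cv2.imwrite('pics/s3full.png',a[:,:,::-1])
k=cv2.resize(a[215:305,247:387,::-1],(700,450),interpolation=cv2.INTER_CUBIC);cv2.imwrite('pics/s3.png',k)
E
```

```text
t: 5.08
eef_pos: [0.4946, -0.1361, 0.1313]
ee_rot: [3.142, 0.001, -0.471]
force: [-0.1, 0.5, -2.9]
width: 0.0201
gripper_force: 50.0
5.0833 [ 0.49464176 -0.13613493  0.13131766] [ 3.14158770e+00  6.48580359e-04 -4.70742816e-01] [ 1.14310449e-01  1.79851009e-01 -4.72062049e-01 -4.45201610e-04
 -9.19426760e-01  9.86013074e-01]
```

View pics/w3.png

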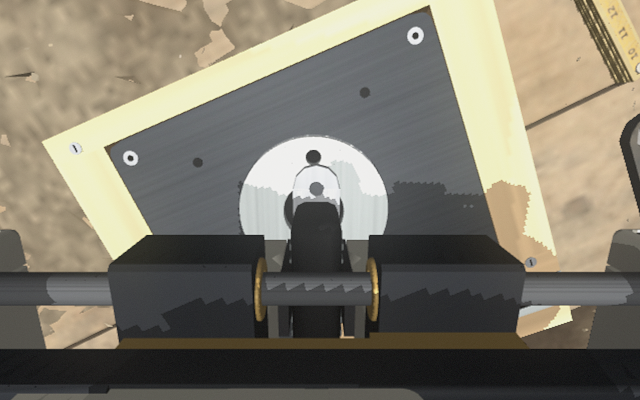

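View pics/s3.png

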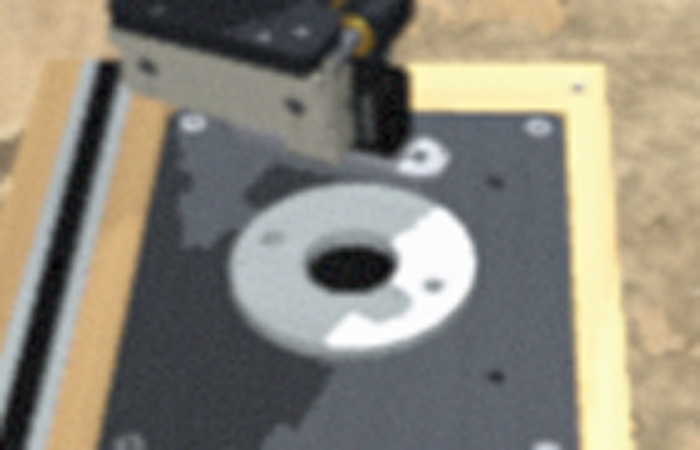

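The wrist picture shows the spanner's pin head at (317,188), the bar's end at about row 165, and the ring's near hole at (313,157). The side picture shows both ring holes clear.

Run:
```python
from h import *
s=arm.get_state();p=cam('wrist',s)
g=cv2.imread('pics/w3.png',0)
def blob(u,v,r,off):
    q=g[v-r:v+r+1,u-r:u+r+1].astype(float);w=np.median(q)-off-q
    n,l,st,c=cv2.connectedComponentsWithStats((w>0).astype(np.uint8));i=1+np.argmax(st[1:,4]);return c[i]+[u-r,v-r],st[i,4]
c,a=blob(316,188,10,20);zt=s['eef_pos'][2]-.0045
P=onz(p,*c,zt);print(c,a,'pin tool',totool(P-s['eef_pos'],s))
c,a=blob(313,156,8,50);H=onz(p,*c,.061);print(c,a,'hole',H,'tool',totool(H-s['eef_pos'],s))
# bar tip
S=cam('side')
e=[onz(S,247+u/5,215+v/5,.061) for u,v in[(273,238),(433,286)]];d=e[1]-e[0];print(e,sum(e)/2,np.linalg.norm(d),np.arctan2(d[1],d[0]))
print(s['eef_pos'],s['force'])
```

```text
[316.76530612 189.98979592] 196 pin tool [0.03165564 0.00049441 0.00449541]Traceback (most recent call last):
  File "<stdin>", line 9, in <module>
  File "<stdin>", line 6, in blob
    return _wrapfunc(a, 'argmax', axis=axis, out=out, **kwds)
    return bound(*args, **kwds)
ValueError: attempt to get argmax of an empty sequence
```

Run:
```python
from h import *
s=arm.get_state();p=cam('wrist',s)
g=cv2.imread('pics/w3.png',0)
print(g[160:206:2,300:334:2]);print(g[146:166:2,304:324:2])
def blob(u0,u1,v0,v1,t):
    q=g[v0:v1,u0:u1];n,l,st,c=cv2.connectedComponentsWithStats((q<t).astype(np.uint8));i=1+np.argmax(st[1:,4]);return c[i]+[u0,v0],st[i]
c,a=blob(306,328,178,198,170);zt=s['eef_pos'][2]-.0045
P=onz(p,*c,zt);print(c,a,'pin tool',totool(P-s['eef_pos'],s))
c,a=blob(303,324,147,166,120);H=onz(p,*c,.061);print(c,a,'hole',H,'tool',totool(H-s['eef_pos'],s))
S=cam('side')
e=[onz(S,247+u/5,215+v/5,.061) for u,v in[(273,238),(433,286)]];d=e[1]-e[0];print(e,sum(e)/2,np.linalg.norm(d),np.arctan2(d[1],d[0]))
print(s['eef_pos'],s['force'])
```

```text
[[238 239 240 171  71  66  66  67  67  74 185 240 238 238 238 239 237]
 [238 238 239 233 118  89  78  77  91 144 238 239 239 238 239 229 214]
 [238 238 239 242 239 136 103  99  97 110 205 230 241 241 239 241 214]
 [238 241 216 131  88 130 167 210 237 202 158 116  75 145 193 214 215]
 [241 202 151 217 237 238 234 234 235 237 239 239 233 181 131 179 216]
 [203 173 241 235 235 235 232 233 234 236 237 236 235 235 236 138 181]
 [168 241 237 234 234 236 232 232 234 235 237 236 235 232 234 234 136]
 [239 236 236 233 234 236 233 231 233 235 235 236 234 233 233 234 234]
 [235 236 236 234 234 234 231 231 233 234 236 235 234 232 233 232 235]
 [234 235 234 232 233 234 232 231 232 234 235 235 233 231 233 233 234]
 [234 235 234 232 233 234 231 233 235 236 235 234 234 231 232 232 233]
 [233 234 234 233 232 236 217 129 104 151 231 235 233 230 232 232 234]
 [232 233 233 232 233 195 107 118 119 116 115 225 234 231 231 232 234]
 [231 232 232 231 236 101 117 117 116 118 115 109 232 230 231 232 232]
 [234 234 233 231 219 108 114 115 117 117 116 101 209 232 233 233 234]
 [232 236 234 235 241 101 114 114 1
[... 745 characters left out ...]
40]
 [244  83  66  66  66  68  66  67 106 244]
 [243  91  66  67  67  69  68  65 111 242]
 [240 171  71  66  66  67  67  74 185 240]
 [239 233 118  89  78  77  91 144 238 239]
 [239 242 239 136 103  99  97 110 205 230]]
[316.4519774  189.44632768] [  3   4  15  16 177] pin tool [0.03191482 0.00034888 0.0044954 ]
[313.15384615 157.31868132] [  3   3  16  16 182] hole [ 0.52882477 -0.15070656  0.061     ] tool [ 0.03717467 -0.00162485  0.07056773]
[array([ 0.46634373, -0.11758009,  0.061     ]), array([ 0.53038102, -0.15062221,  0.061     ])] [ 0.49836238 -0.13410115  0.061     ] 0.07205939292017491 -0.4763517024318418
[ 0.49493002 -0.13537563  0.13157272] [ 0.89556654  0.03800959 -2.86999642]
```

Scaled: 0.057 m / 0.6 = 0.095, 0.054 m / 0.6 = 0.09.

```bash
python3 nudge.py '{"aperture":[0,0,0,0,0,0,0],"dx":[0.0078,0.0078,0.0078,0.0078,0.0078,0.0078,0.0078],"dy":[-0.0033,-0.0033,-0.0033,-0.0033,-0.0033,-0.0033,-0.0033],"dz":[0.0333,0.0667,0.0783,0.085,0.09,0.095,0.095],"twist":[0,0,0,0,0,0,0]}' 50
```

```text
t: 5.77
eef_pos: [0.5004, -0.1364, 0.0748]
ee_rot: [-3.141, -0.0, -0.469]
force: [-0.4, -0.1, -2.9]
width: 0.0197
gripper_force: 50.0
```

Scaled: 0.004 m / 0.6 = 0.0067, 0.003 m / 0.6 = 0.005.

```bash
python3 nudge.py '{"aperture":[0,0,0,0,0],"dx":[0,0,0,0,0],"dy":[0,0,0,0,0],"dz":[0.0017,0.0033,0.005,0.0067,0.0067],"twist":[0,0,0,0,0]}'; python3 nudge.py '{"aperture":[0,0,0,0],"dx":[0,0,0,0],"dy":[0,0,0,0],"dz":[0.0017,0.0033,0.005,0.005],"twist":[0,0,0,0]}'
```

```text
t: 6.18
eef_pos: [0.5007, -0.1367, 0.0722]
ee_rot: [-3.141, -0.001, -0.469]
force: [-5.4, 3.1, 12.8]
width: 0.02
gripper_force: 50.0
t: 6.52
eef_pos: [0.5009, -0.1368, 0.0715]
ee_rot: [-3.141, -0.002, -0.468]
force: [-12.9, 8.1, 37.5]
width: 0.0197
gripper_force: 50.0
```

Scaled: -0.0025 m / 0.6 = -0.0042, -0.001 m / 0.6 = -0.0017, 0.05 rad / 2.0944 = 0.0239.

```bash
python3 nudge.py '{"aperture":[0,0,0,0,0,0,0,0,0,0],"dx":[-0.0017,-0.0017,-0.0017,-0.0017,-0.0017,-0.0017,-0.0017,-0.0017,-0.0017,-0.0017],"dy":[0,0,0,0,0,0,0,0,0,0],"dz":[-0.0042,-0.0042,-0.0033,-0.003,-0.0025,-0.002,-0.0017,-0.0013,-0.0008,-0.0008],"twist":[0,0.0239,0.0477,0.0716,0.0955,0.1194,0.1432,0.1671,0.191,0.191]}' 60; python3 -c "
from h import *;s=arm.get_state();print(s['moment'],s['force'],s['eef_pos'],s['ee_rot'])"
```

```text
t: 7.35
eef_pos: [0.4998, -0.1372, 0.0702]
ee_rot: [3.142, -0.002, -0.872]
force: [-4.6, -3.6, 15.9]
width: 0.0197
gripper_force: 60.0
[-1.27020913  2.24843486  0.07359271] [-4.58526749 -3.63990642 15.94224395] [ 0.4998183  -0.13723404  0.07021055] [ 3.14156145e+00 -2.19124236e-03 -8.71656711e-01]
```

Scaled: 0.0028 m / 0.6 = 0.0047, 0.0014 m / 0.6 = 0.0023, 0.4 rad / 2.0944 = 0.191.

```bash
python3 nudge.py '{"aperture":[0,0,0,0,0,0,0,0],"dx":[0,0,0,0,0,0,0,0],"dy":[0.0023,0.0027,0.003,0.0033,0.0037,0.004,0.0043,0.0047],"dz":[0,0.0005,0.001,0.0015,0.002,0.0025,0.003,0.0033],"twist":[0,0.0286,0.0573,0.0859,0.1146,0.1432,0.1719,0.191]}'; python3 -c "
from h import *;s=arm.get_state();print(s['moment'],s['force'],s['eef_pos'],s['ee_rot'])"
```

```text
t: 8.02
eef_pos: [0.4988, -0.1382, 0.0683]
ee_rot: [-3.139, -0.002, -1.272]
force: [-2.7, 2.0, 14.8]
width: 0.0196
gripper_force: 60.0
[0.8010126  1.32094547 0.27702662] [-2.67714389  1.97467864 14.7686692 ] [ 0.49876301 -0.13821908  0.06826104] [-3.13850724e+00 -1.67986819e-03 -1.27158023e+00]
```

Scaled: 0.0012 m / 0.6 = 0.002, 0.0009 m / 0.6 = 0.0015, 0.24 rad / 2.0944 = 0.1146.

```bash
python3 nudge.py '{"aperture":[0,0,0,0,0],"dx":[0,0,0,-0.0002,-0.0002],"dy":[0.0005,0.0008,0.0012,0.0015,0.0015],"dz":[0.0005,0.001,0.0015,0.002,0.002],"twist":[0.0286,0.0573,0.0859,0.1146,0.1146]}'; python3 -c "
from h import *;s=arm.get_state();print(s['moment'],s['force'],s['eef_pos'],s['ee_rot'])"; python3 nudge.py '{"aperture":[0,0,0],"dx":[0,0,0],"dy":[0.0003,0.0007,0.0007],"dz":[0.0005,0.0008,0.0008],"twist":[0.0239,0.0477,0.0477]}'; python3 -c "
from h import *;s=arm.get_state();print(s['moment'],s['force'],s['eef_pos'],s['ee_rot'])"
```

```text
t: 8.43
eef_pos: [0.498, -0.1385, 0.0671]
ee_rot: [-3.138, -0.001, -1.512]
force: [-2.9, -0.4, 14.8]
width: 0.0193
gripper_force: 60.0
[0.24208986 1.1065035  0.04107811] [-2.87851558 -0.35913329 14.76667292] [ 0.49801031 -0.13846452  0.06706217] [-3.13797746e+00 -1.02965257e-03 -1.51214655e+00]
t: 8.68
eef_pos: [0.4977, -0.1385, 0.0666]
ee_rot: [-3.138, -0.001, -1.611]
force: [-2.8, -0.2, 12.7]
width: 0.0197
gripper_force: 60.0
[0.21289872 0.97604964 0.03338662] [-2.83545425 -0.24710314 12.74591947] [ 0.49769564 -0.1384901   0.06658028] [-3.13771981e+00 -6.62360061e-04 -1.61148069e+00]
```

Scaled: 0.0005 m / 0.6 = 0.0008, 0.0003 m / 0.6 = 0.0005, 0.1 rad / 2.0944 = 0.0477.

```bash
for i in 1 ; do python3 nudge.py '{"aperture":[0,0],"dx":[0,0],"dy":[0.0003,0.0005],"dz":[0.0005,0.0008],"twist":[0.0239,0.0477]}'; python3 -c "
from h import *;s=arm.get_state();print(s['moment'])"; done; python3 nudge.py '{"aperture":[0,0],"dx":[0,0],"dy":[0.0003,0.0005],"dz":[0.0005,0.0008],"twist":[0.0239,0.0477]}'; python3 -c "
from h import *;s=arm.get_state();print(s['moment'])"
```

```text
t: 8.85
eef_pos: [0.4971, -0.1385, 0.0661]
ee_rot: [-3.138, -0.001, -1.71]
force: [-6.0, 2.8, 19.7]
width: 0.0198
gripper_force: 60.3
[1.08406918 2.66125985 0.84645411]
t: 9.02
eef_pos: [0.4968, -0.1387, 0.0661]
ee_rot: [-3.138, -0.001, -1.807]
force: [-6.3, 0.5, 20.7]
width: 0.02
gripper_force: 64.4
[0.0610225  2.28373271 2.07297464]
```

Scaled: -0.0015 m / 0.6 = -0.0025, -0.001 m / 0.6 = -0.0017, -0.11 rad / 2.0944 = -0.0525.

```bash
python3 nudge.py '{"aperture":[0,0,0],"dx":[0,0,0],"dy":[-0.0003,-0.0005,-0.0005],"dz":[-0.0017,-0.0025,-0.0025],"twist":[-0.0286,-0.0525,-0.0525]}'; python3 -c "
from h import *;s=arm.get_state();print(s['moment'])"
```

```text
t: 9.27
eef_pos: [0.4968, -0.1386, 0.0664]
ee_rot: [-3.139, -0.0, -1.696]
force: [-1.3, -0.6, 7.7]
width: 0.02
gripper_force: 59.2
[-0.46026595  0.62644908  0.07314142]
```

Scaled: -0.08 m / 0.6 = -0.1333, -0.04 m / 0.6 = -0.0667.

```bash
python3 nudge.py '{"aperture":[0,0,0,0,0,0],"dx":[0,0,0,0,0,0],"dy":[0,0,0,0,0,0],"dz":[-0.0067,-0.0133,-0.025,-0.0667,-0.1333,-0.1333],"twist":[0,0,0,0,0,0]}' 50
python3 ringlook.py w4
python3 - <<'E'
from h import *
a=grab_frame('side')[:,:,::-1]
k=lambda i:cv2.resize(i,(400,300),interpolation=cv2.INTER_CUBIC)
b=cv2.imread('pics/w4.png')
cv2.imwrite('pics/c4.png',np.hstack([cv2.resize(a[225:300,267:367],(400,300)),cv2.resize(b[100:340,160:480],(400,300))]))
s=arm.get_state();print(s['eef_pos'],s['ee_rot'],s['force'])
E
```

```text
t: 9.77
eef_pos: [0.4992, -0.1386, 0.1518]
ee_rot: [-3.132, -0.0, -1.698]
force: [2.2, -0.1, -1.6]
width: 0.02
gripper_force: 49.2
9.7667 [ 0.49917728 -0.13862001  0.15181263] [-3.13241002e+00 -3.84855143e-05 -1.69845325e+00] [ 0.11010398  0.15976133 -0.44431484  0.00268987 -0.95780661 -0.23929845]
[ 0.49646146 -0.13800671  0.14682267] [-3.13793663e+00  1.06812703e-03 -1.70004538e+00] [-0.4358648   0.08538513 -2.10848544]
```

View pics/c4.png

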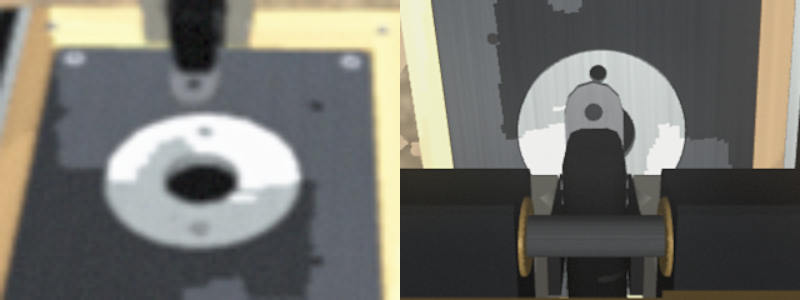

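The side crop shows the ring sitting flush with its holes now in line with the plate's long axis. The wrist crop shows the spanner still straight in the grip, with its pin head near full-frame (314,190).

Scaled: -0.3616 m / 0.6 = -0.6027, 0.1148 m / 0.6 = 0.1913, -1.973 rad / 2.0944 = -0.942.

```bash
python3 nudge.py '{"aperture":[0,0,0,0,0,0,0,0,0,0,0,0,0,0,0,0,0,0],"dx":[-0.6027,-0.6027,-0.6027,-0.6027,-0.6027,-0.6027,-0.6027,-0.6027,-0.6027,-0.6027,-0.6027,-0.6027,-0.6027,-0.6027,-0.6027,-0.6027,-0.6027,-0.6027],"dy":[0.1913,0.1913,0.1913,0.1913,0.1913,0.1913,0.1913,0.1913,0.1913,0.1913,0.1913,0.1913,0.1913,0.1913,0.1913,0.1913,0.1913,0.1913],"dz":[0,0,0,0,0,0,0,0,0,0,0,0,0,0,0,0,0,0],"twist":[-0.942,-0.942,-0.942,-0.942,-0.942,-0.942,-0.942,-0.942,-0.942,-0.942,-0.942,-0.942,-0.942,-0.942,-0.942,-0.942,-0.942,-0.942]}'
python3 -c "
from h import *;s=arm.get_state();print(totool(np.array([.4292,.2354,.0325])-s['eef_pos'],s),.273-s['ee_rot'][2],s['force'])"
```

```text
t: 11.37
eef_pos: [0.4277, 0.2346, 0.144]
ee_rot: [3.141, 0.002, 0.27]
force: [0.3, 0.4, -2.4]
width: 0.0197
gripper_force: 49.2
[ 0.00188924 -0.00042317  0.11151537] 0.003315248809266147 [ 0.30044774  0.43241458 -2.43467716]
```

Scaled: 0.109 m / 0.6 = 0.1817, 0.107 m / 0.6 = 0.1783.

```bash
python3 nudge.py '{"aperture":[0,0,0,0,0,0,0],"dx":[0.0033,0.0033,0.0033,0.0033,0.0033,0.0033,0.0033],"dy":[0,0,0,0,0,0,0],"dz":[0.0667,0.1167,0.1583,0.175,0.1783,0.1817,0.1817],"twist":[0,0,0,0,0,0,0]}'; python3 nudge.py '{"aperture":[0,0,0],"dx":[0,0,0],"dy":[0,0,0],"dz":[0.0017,0.0033,0.0033],"twist":[0,0,0]}'
```

```text
t: 11.95
eef_pos: [0.4304, 0.236, 0.0361]
ee_rot: [-3.142, -0.0, 0.272]
force: [0.1, 0.3, -1.6]
width: 0.02
gripper_force: 49.2
t: 12.2
eef_pos: [0.4305, 0.2361, 0.0345]
ee_rot: [-3.141, -0.001, 0.273]
force: [-0.9, -0.1, -1.4]
width: 0.02
gripper_force: 49.2
```

Scaled: 0.003 m / 0.6 = 0.005, 0.002 m / 0.6 = 0.0033.

```bash
python3 nudge.py '{"aperture":[0,0,0,0],"dx":[0,0,0,0],"dy":[0,0,0,0],"dz":[0.0017,0.0033,0.005,0.005],"twist":[0,0,0,0]}'
```

```text
t: 12.53
eef_pos: [0.4304, 0.236, 0.0325]
ee_rot: [-3.141, -0.001, 0.274]
force: [-6.9, -2.4, 18.3]
width: 0.0199
gripper_force: 49.2
```

Scaled: -0.2 m / 0.6 = -0.3333, -0.18 m / 0.6 = -0.3.

```bash
python3 nudge.py '{"aperture":[0,0,0.05,0.05,0.05,0.05,0.05,0.05,0.05,0.05,0.05,0.05,0.05],"dx":[0,0,0,0,0,0,0,0,0,0,0,0,0],"dy":[0,0,0,0,0,0,0,0,0,0,0,0,0],"dz":[-0.0017,-0.0017,-0.0017,-0.0017,-0.0017,-0.0017,-0.0333,-0.1,-0.1667,-0.2333,-0.3,-0.3333,-0.3333],"twist":[0,0,0,0,0,0,0,0,0,0,0,0,0]}'
python3 ringlook.py w5
python3 - <<'E'
from h import *
a=grab_frame('side')[:,:,::-1];c=grab_frame('scene')[:,:,::-1];b=cv2.imread('pics/w5.png')
r=lambda i:cv2.resize(i,(400,300),interpolation=cv2.INTER_CUBIC)
cv2.imwrite('pics/c5.png',np.vstack([np.hstack([r(a[150:225,240:340]),r(b[60:300,160:480])]),np.hstack([r(c[195:270,250:350]),r(a[225:300,267:367])])]))
E
```

```text
t: 13.62
eef_pos: [0.4323, 0.2374, 0.2364]
ee_rot: [-3.137, -0.008, 0.274]
force: [0.8, 0.1, -0.3]
width: 0.05
gripper_force: 0.0
13.6167 [0.4322854  0.23740823 0.23639123] [-3.13748808 -0.00819491  0.27374924] [ 0.90291095  0.042906   -0.36926888  0.00164774 -1.14958079  0.94098453]
```

View pics/c5.png

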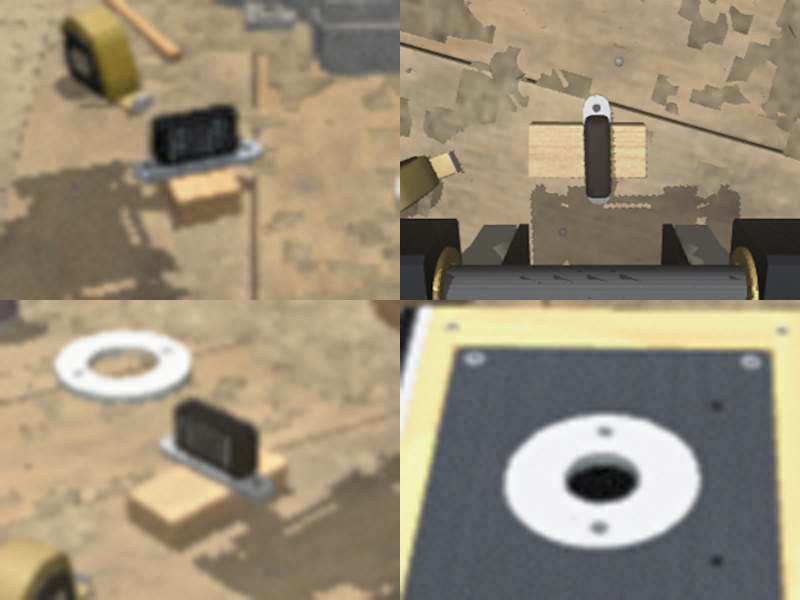

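The four views show the spanner lying level across the offcut with the fingers clear, the spare ring and tape undisturbed, and the ring flush with no rim showing. I'm handing the job in.

```bash
python3 -c "
from station import arm, grab_frame, camera_params;print(arm.job_done())"
```

```text
the job is handed in; nothing more can be done
None
```

The ring is screwed down to its hard stop and looks flush, the spanner is back level across the offcut, and I handed the job in at about 14 s without touching the spare ring, nail jar or tape measure; no verdict was returned.

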